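# Fold up a shipping box and hold its lid for labelling

## Task

Make up this small shipping box on the bench: first fold both end walls and the front wall up until they stand square to the bottom, then take the lid, which is leaning back,, swing it forward and hold it 60 degrees open (shut is 0) so that I can stick the address label on its outside from my side of the bench. The lid falls shut if it is let go, so do not let it drop, and finish while still holding it there, steady. Leave the tape roll, the dish and the gearmotor where they are.

Things in the scene. Friction and masses are not known exactly. Their poses are not given: they have to be found in the camera images.
- carton: The box: 4 mm corrugated board, brown inside, white outside; inside 130 (x) by 220 (y) by 55 mm high; taped to the bench, does not shift. Origin: centre of its underside, on the bench; x from front (robot side) to back, y to the left wall, z up. Back wall, 59 mm high, already glued upright at x = 65 to 69 mm, with a 40 mm corner tab inside each end. Front crease at x = -65 mm, end creases at y = +-110 mm.
- left_wall (a joint): Left end wall (+y) of the box: 4 mm board, 130 mm long, 55 mm high, hinged along its lower edge on the left (+y) edge of the bottom, 4 mm above the bench. 0 = folded out flat, 1.571 = standing square to the bottom (the neighbouring parts stop it at 1.60). Starts half folded, 0.6 to 1.0. The scored crease is stiff (0.03 N m), so the wall stays where it is pushed to, and neither falls nor springs back.
- right_wall (a joint): Right end wall (-y) of the box: 4 mm board, 130 mm long, 55 mm high, hinged along its lower edge on the right (-y) edge of the bottom, 4 mm above the bench. 0 = folded out flat, 1.571 = standing square to the bottom (the neighbouring parts stop it at 1.60). Starts half folded, 0.6 to 1.0. The scored crease is stiff (0.03 N m), so the wall stays where it is pushed to, and neither falls nor springs back.
- front_wall (a joint): Front wall (-x, robot side) of the box: 4 mm board, 228 mm long, 55 mm high, hinged along its lower edge on the front (-x) edge of the bottom, 4 mm above the bench. 0 = folded out flat, 1.571 = standing square to the bottom (the neighbouring parts stop it at 1.60). Starts half folded, 0.6 to 1.0. The scored crease is stiff (0.03 N m), so the wall stays where it is pushed to, and neither falls nor springs back.
- lid (a joint): The lid: 150 mm from hinge to free edge, 228 mm wide, 4 mm thick, about 60 g, on an easy crease along the top of the back wall. 0 = shut, level on the wall tops; grows as it opens; 1.047 = 60 degrees. Starts leaning back on its stop at 1.80; below about 1.4 it falls shut. Its last 35 mm is a hem folded back on the outside, 8 mm thick, a brown strip across the white outside: pinch it there.
- left_wall_edge (a point): middle of the free (upper) edge of the left end wall, in the middle of the 4 mm board; 55 mm from its crease
- right_wall_edge (a point): middle of the free (upper) edge of the right end wall, in the middle of the 4 mm board; 55 mm from its crease
- front_wall_edge (a point): middle of the free (upper) edge of the front wall, in the middle of the 4 mm board; 55 mm from its crease
- lid_edge (a point): middle of the lid's free edge, in the middle of the 8 mm hem; 150 mm from the hinge along the lid and 4 mm outside the lid's inner face. Axes are the lid's: x from free edge to hinge, y along the hinge, z out of its outer face
- lid_hinge (a point): middle of the lid's hinge line, 59 mm above the bench at x = +69 mm of the box, at the lid's inner face; the hinge runs along the box's y
- tape_roll: bystander: roll of brown packing tape lying flat, 100 mm across, 48 mm high; origin at the centre of its underside
- dish: bystander: open pink plastic dish, 96 mm across, 40 mm high; origin at the centre of its underside
- gearmotor: bystander: small steel gearmotor lying down, about 113 mm long with its shaft, 36 mm wide, 33 mm high; origin at its underside

How it is judged:
By the outcome, as a careful person would: the job done as asked, in the order asked, and still so for the second after the job is handed in, while the arm keeps its last pose, push and grip.
It also fails if it takes over 62 s, if anything falls off the work surface, if the arm or the gripper's body presses on something with over 40 N, if the wrist force passes 120 N, or if a joint passes its speed limit or range.

## Robot

A 7-joint arm with a two-finger parallel gripper is mounted at the origin on the work surface. World frame = base frame: x ahead of the robot, y to its left, z up, the work surface at z = 0. Lengths are in m, angles in degrees, forces in N, time in s.
With the tool pointing down it reaches from about 0.4 to 0.85 m from the base axis. Payload 4.4 kg.
Tool frame: the origin (TCP) lies midway between the tips of the shut fingers; the grasp point (between the pads) lies 19 mm behind it (arm.hold_point_z is the distance from the TCP to the grasp point, in m); z points along the fingers, y is the direction in which the jaws open and shut (so a half turn about z gives the same grasp; the last joint's range is limited). The gripper opens to 94 mm and grips with 3 to 60 N. Pads are 16 mm wide; open, the fingers measure 119 mm over their backs; the gripper's body (75 mm by 177 mm) begins 78 mm behind the grasp point.
Start: joints at [-76.765, 36.005, 2.206, 86.941, -1.547, 57.084, -1.146], TCP at [0.19, 0.622, 0.205] pointing down, gripper open.
Joint ranges: [-175.42, 175.42], [-21.48, 121.26], [-71.46, 75.88], [10.55, 141.38], [-63.04, 243.04], [13.31, 113.54], [-168.57, 168.57]. Speed limits (degrees/s): [147.25, 147.25, 180, 180, 180, 180, 180].

## Interface

Orientations are given as a 3x3 rotation matrix whose columns are the frame's x, y, z axes.
In Python, from workcell import sensors, grab_frame, camera_params, arm, regions_of, tip_of gives the robot as it stands.
- The arm moves only by the shell command python3 -m handwheel 'ROWS' [FORCE]. ROWS is JSON, a list of rows, each an object with "offset": the shift along the tool's x, y, z in mm, a list of three; "yaw": the turn about the tool's z in rad; "grip": the finger opening in mm, from 0 to 94. A call has 1 to 8 rows; each row is the pose to reach, as a shift and turn from the pose commanded when the call began, along the tool's axes at that moment; what a row does not reach only later rows make up. A row lasts 1/8 s, in which the tool goes at most 62.5 mm and 10.7 degrees, less where a joint would pass 70% of its speed; a pose out of reach is approached as far as the arm can. A call with a gripper value outside its range is refused whole. The fingers move at their own pace and stop on an object; FORCE is the grip in N (left out, the last holds). Time passes only in rows, so rows that repeat a pose let the fingers close. It gives the time, the measured TCP pose, the force and the opening at its end, in the units of the state.
- sensors.read_state(): the state, without advancing time (a new reading comes with each control period).
- grab_frame(name): name is "scene" or "top" or "wrist"; returns (picture, depth): 480x640x3 uint8, red, green, blue; 480x640 float32, m along the optical axis (not along the pixel's ray), 0 where there is no reading.
- camera_params(name): a dict with "intrinsics" (3x3 intrinsics, pixels), "position" and "orientation" of the camera in the world. Camera axes: x right, y down, z forward; pixel columns grow to the right and rows downward; lengths in m; the calibration is good to about 2 mm. A picture is of the moment at which its call begins: read the wrist's pose just before it. camera_params takes no time and is no camera call; for the wrist camera it gives the pose at the moment of the call.
- arm.sign_off(): hands the job in, once; it reports no verdict.
Trained networks look in the newest picture that a camera, given by its name, has taken for a name from the list of things; names that differ only in an ending like _2 or _b are one class to them, and where a whole thing is asked for, a point or a joint stands for the part that bears it (a point fixed in the world has none). Each returns a list of dicts, best first, with "conf" (0 to 1); they miss things now and then, are a little off and sometimes report something else, mostly with a low value. They report only what shows in the picture. A call takes as long as a camera call.
- regions_of(label, camera): "region" (480x640 bool, what is visible of it) and "extent" ([left, top, right, bottom] in pixels, round what is visible of it).
- tip_of(label, camera): "location" ([column, row] in pixels: a listed point, or the origin of a listed thing).
The state is a dict: "time": time; "joints": joint angles; "qvel": joint speeds; "joint_efforts": joint torques, N m; "position": TCP position; "tool_rot": TCP orientation; "ft_force": force on the tool from outside, world axes, zero at the start; "wrist_torque": the same for the moment, N m; "finger_gap": finger opening in m.
Only numpy, scipy, OpenCV 4.12 (cv2) and the standard library are available. Lean on these libraries where they do the work, as an engineer would, in place of code of your own. Each camera call takes 0.05 s, during which the arm holds its last target.

## Working session

There is one attempt and no reset: what is moved stays moved. The work goes in short steps, Python scripts to look and compute and a shell command to move; the robot and the scene stay as the last step left them, time stands still between calls to the robot, and variables do not carry over. Pictures are saved under pics/ and viewed, and the job is handed in when it is done.

```bash
ls; mkdir -p pics; python3 - <<'E'
from workcell import *
import cv2,numpy as np
s=sensors.read_state()
print(s['time'],s['position'],s['tool_rot'],s['finger_gap'])
for n in ['scene','top']:
    im,d=grab_frame(n); cv2.imwrite(f'pics/{n}0.png',im[:,:,::-1]); np.save(f'{n}_d.npy',d); np.save(f'{n}_i.npy',im)
    print(n,camera_params(n))
for l in ['carton','left_wall_edge','right_wall_edge','front_wall_edge','lid_edge','lid_hinge']:
    for c in ['top','scene']:
        print(l,c,[(np.round(r['location'],1).tolist(),round(r['conf'],2)) for r in tip_of(l,c)[:2]])
E
```

```text
pics
0.0 [0.18987968 0.62095728 0.20457949] [[-9.56285808e-01  2.92433239e-01 -5.03673297e-04]
 [ 2.92433670e-01  9.56284137e-01 -1.78812095e-03]
 [-4.12512163e-05 -1.85724572e-03 -9.99998274e-01]] 0.09405727624237185
scene {'intrinsics': array([[529.01751851,   0.        , 323.38725317],
       [  0.        , 529.01751851, 238.15703168],
       [  0.        ,   0.        ,   1.        ]]), 'position': array([ 1.36249984, -0.19524561,  1.00941721]), 'orientation': array([[ 0.21019759,  0.70439103, -0.67797511],
       [ 0.97762319, -0.14550975,  0.15192043],
       [ 0.0083594 , -0.6947375 , -0.7192148 ]])}
top {'intrinsics': array([[434.55476874,   0.        , 317.79637599],
       [  0.        , 434.55476874, 241.08380144],
       [  0.        ,   0.        ,   1.        ]]), 'position': array([0.40525595, 0.0088546 , 1.13632714]), 'orientation': array([[-0.02248345, -0.99524734,  0.09474818],
       [-0.99969481,  0.02141074, -0.01232334],
       [ 0.01023614, -0.09499634, -0.99542499]])}
carton top [([317.9, 228.2], 0.66)]
carton scene [([327.9, 276.4], 0.68)]
left_wall_edge top [([254.4, 241.0], 0.73)]
left_wall_edge scene [([338.5, 282.7], 0.5)]
right_wall_edge top [([376.1, 211.6], 0.62)]
right_wall_edge scene [([268.4, 289.6], 0.65), ([382.4, 250.2], 0.41)]
front_wall_edge top [([326.1, 268.6], 0.62)]
front_wall_edge scene [([309.2, 236.9], 0.62)]
lid_edge top [([304.9, 169.3], 0.84)]
lid_edge scene [([355.0, 253.7], 0.55)]
lid_hinge top [([310.3, 198.0], 0.92)]
lid_hinge scene [([340.7, 284.4], 0.63), ([450.3, 207.5], 0.21)]
```

View pics/top0.png

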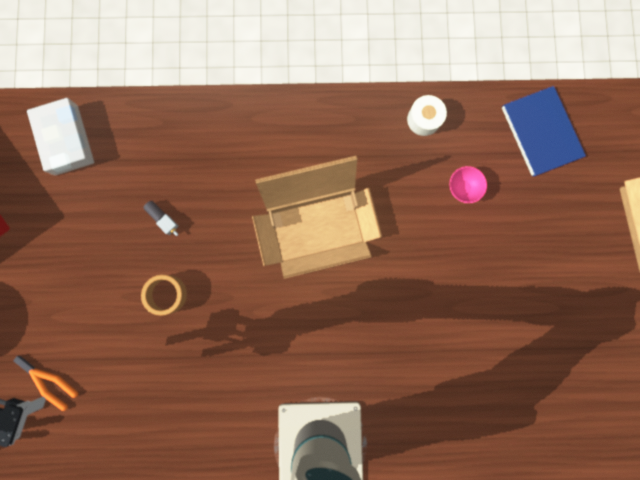

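View pics/scene0.png

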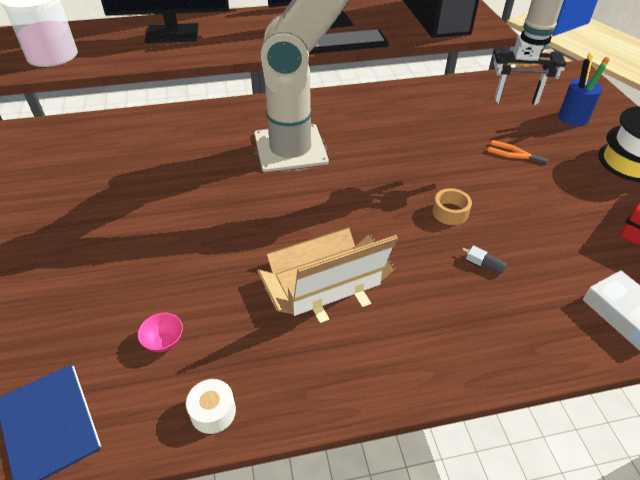

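The top view shows the box centred near (318,230), turned about 12°, with the walls half up and the lid leaning back at (305,170). The scene view agrees. I'll fit a box model to the depth clouds.

```bash
cat > fit.py <<'E'
from workcell import *
import cv2,numpy as np
from scipy.optimize import least_squares
def cloud(n,save=None):
    im,d=grab_frame(n)
    if save: cv2.imwrite(f'pics/{save}.png',im[:,:,::-1])
    return im,d,camera_params(n)
def pts(d,c,mask):
    v,u=np.nonzero(mask&(d>0)); z=d[v,u]; K=c['intrinsics']
    p=np.c_[(u-K[0,2])/K[0,0]*z,(v-K[1,2])/K[1,1]*z,z]
    return p@c['orientation'].T+c['position']
def slabs(th):
    l,r,f,lid=th
    # (origin, e1,e2,n), extents: e1 range, e2 range, n range
    S=[]
    a=np.array
    ex,ey,ez=np.eye(3)
    S.append((a([0,0,0]),ex,ey,ez,(-.065,.069),(-.11,.11),(0,.004)))
    S.append((a([0,0,0]),ey,ez,ex,(-.114,.114),(0,.059),(.065,.069)))
    c,s=np.cos,np.sin
    S.append((a([0,.11,.004]),ex,c(l)*ey+s(l)*ez,s(l)*ey-c(l)*ez,(-.065,.065),(0,.055),(0,.004)))
    S.append((a([0,-.11,.004]),ex,-c(r)*ey+s(r)*ez,-s(r)*ey-c(r)*ez,(-.065,.065),(0,.055),(0,.004)))
    S.append((a([-.065,0,.004]),ey,-c(f)*ex+s(f)*ez,-s(f)*ex-c(f)*ez,(-.114,.114),(0,.055),(0,.004)))
    d=-c(lid)*ex+s(lid)*ez; n=s(lid)*ex+c(lid)*ez
    S.append((a([.069,0,.059]),ey,d,n,(-.114,.114),(0,.15),(0,.004)))
    S.append((a([.069,0,.059]),ey,d,n,(-.114,.114),(.115,.15),(0,.008)))
    for y in (1,-1): S.append((a([0,0,0]),ex,ez,ey,(.025,.065),(.004,.055),tuple(sorted((y*.106,y*.110)))))
    return S
def dist(P,th):
    best=np.full(len(P),9.)
    for o,e1,e2,n,*ext in slabs(th):
        q=np.c_[(P-o)@e1,(P-o)@e2,(P-o)@n]
        lo=np.array([e[0] for e in ext]);hi=np.array([e[1] for e in ext])
        out=np.linalg.norm(np.maximum(np.maximum(lo-q,q-hi),0),axis=1)
        ins=np.minimum(q-lo,hi-q).min(1)
        dd=np.where(ins>0,ins,out)
        best=np.minimum(best,dd)
    return best
def local(P,p):
    c,s=np.cos(p[2]),np.sin(p[2]); R=np.array([[c,-s,0],[s,c,0],[0,0,1]])
    return (P-[p[0],p[1],0])@R
def fit(P,p0,free):
    p0=np.array(p0,float); free=np.array(free)
    def f(x):
        p=p0.copy();p[free]=x; return np.minimum(dist(local(P,p),p[3:]),.02)
    r=least_squares(f,p0[free],loss='soft_l1',f_scale=.002,diff_step=1e-4,x_scale=[.01 if i<2 else .1 for i in free])
    p0[free]=r.x; return p0,np.median(np.abs(r.fun)),np.mean(np.abs(r.fun)>.008)
E
python3 - <<'E'
from fit import *
Ps=[]
for n in ['top','scene']:
    im,d,c=cloud(n); r=regions_of('carton',n)
    print(n,[(x['conf'],x['extent']) for x in r][:3])
    m=np.zeros(d.shape,bool)
    for l in ['carton','left_wall','right_wall','front_wall','lid']:
        rr=regions_of(l,n)
        if rr: print(l,rr[0]['conf'],rr[0]['extent']); m|=rr[0]['region'] if rr[0]['conf']>.4 else False
    P=pts(d,c,m); print(len(P)); Ps.append(P)
np.savez('c0.npz',*Ps)
for S in (Ps[0],Ps[1],np.vstack(Ps)):
    S=S[(S[:,2]>.003)][::2]
    p,e,o=fit(S,[.50,0.0,.21,.8,.8,.8,1.8],[0,1,2,3,4,5,6]); print(np.round(p,4),e,o)
for l in ['tape_roll','dish','gearmotor']:
    r=regions_of(l,'top')[0]; Q=pts(d*0+0,c,r['region'])
    im,d2,c2=cloud('top'); Q=pts(d2,c2,r['region']); print(l,Q.min(0).round(3),Q.max(0).round(3))
E
```

```text
top [(0.65, [253.7, 156.3, 381.8, 280.2])]
carton 0.65 [253.7, 156.3, 381.8, 280.2]
left_wall 0.71 [253.1, 216.0, 282.9, 265.3]
right_wall 0.84 [352.8, 188.7, 378.4, 242.8]
front_wall 0.77 [283.8, 244.3, 370.0, 277.3]
lid 0.56 [255.2, 158.7, 356.8, 207.3]
10958
scene [(0.82, [260.1, 227.8, 397.6, 322.9]), (0.61, [295.5, 235.7, 396.3, 300.4])]
carton 0.82 [260.1, 227.8, 397.6, 322.9]
left_wall 0.84 [359.2, 235.8, 394.5, 280.4]
right_wall 0.79 [258.6, 271.5, 294.9, 315.2]
front_wall 0.97 [265.0, 228.4, 355.3, 274.7]
lid 0.9 [292.7, 237.4, 397.0, 296.8]
7828
[ 0.5479 -0.0026  0.2192  0.6983  0.7647  0.738   1.8017] 0.0007083470829582571 0.000905592030790129
[ 0.551  -0.0058  0.2197  0.6859  0.7467  0.77    1.7932] 0.0007816496860245676 0.003820960698689956
[ 0.5498 -0.0047  0.2198  0.6769  0.7985  0.7767  1.795 ] 0.0009000863513205799 0.0018564356435643563
tape_roll [ 0.334  0.337 -0.003] [0.433 0.456 0.054]
dish [ 0.602 -0.457 -0.005] [ 0.702 -0.347  0.044]
gearmotor [ 0.535  0.357 -0.002] [0.626 0.445 0.036]
```

```bash
cat > go.py <<'E'
import sys,numpy as np
from workcell import sensors
B=np.array([.5495,-.0042]);Y=.2197
R=np.array([[np.cos(Y),-np.sin(Y)],[np.sin(Y),np.cos(Y)]])
s=sensors.read_state(); T=s['tool_rot']; p=s['position']
pb=R.T@(p[:2]-B); ang=np.arctan2(T[1,1],T[0,1])
print('t',round(s['time'],2),'box mm',np.r_[pb*1e3,p[2]*1e3].round(1),'jaw-boxx deg',round(np.degrees(ang-Y),2),'F box',np.r_[R.T@s['ft_force'][:2],s['ft_force'][2]].round(2),'gap',round(s['finger_gap']*1e3,1),'tilt',T[:,2].round(4), 'q',np.round(s['joints'],0))
print('box axes in tool: ex',(T.T@np.r_[R[:,0],0]).round(3),'ey',(T.T@np.r_[R[:,1],0]).round(3))
for a in sys.argv[1:]:
    t=np.array(eval(a))/1e3; w=np.r_[B+R@t[:2],t[2]]
    print(a,'offset',((T.T@(w-p))*1e3).round(1))
d=(ang-Y+np.pi/2)%np.pi-np.pi/2
print('yaw to align',round(d,3))
E
python3 go.py [-30,200,250] [-30,200,28]
```

```text
t 1.7 box mm [-214.4  689.1  205.5] jaw-boxx deg 60.4 F box [-0.53  0.72 -1.86] gap 93.8 tilt [-0.  0. -1.] q [-77.  36.   2.  87.  -2.  57.  -1.]
box axes in tool: ex [-0.87   0.494 -0.   ] ey [0.494 0.87  0.   ]
[-30,200,250] offset [-401.9 -334.2  -44.5]
[-30,200,28] offset [-401.9 -334.2  177.5]
yaw to align 1.054
```

```bash
python3 -m handwheel '[{"offset":[-402,-334,-44],"yaw":1.054,"grip":0},{"offset":[-402,-334,-44],"yaw":1.054,"grip":0},{"offset":[-402,-334,-44],"yaw":1.054,"grip":0},{"offset":[-402,-334,-44],"yaw":1.054,"grip":0},{"offset":[-402,-334,-44],"yaw":1.054,"grip":0},{"offset":[-402,-334,-44],"yaw":1.054,"grip":0},{"offset":[-402,-334,-44],"yaw":1.054,"grip":0},{"offset":[-402,-334,-44],"yaw":1.054,"grip":0}]'; python3 go.py [-30,200,250] [-30,200,28]
```

```text
time: 2.7
position: [0.4644, 0.2036, 0.2479]
tool_rot: [[-0.219, 0.976, 0.001], [0.976, 0.219, 0.001], [0.001, 0.001, -1.0]]
ft_force: [1.3, 1.5, 0.2]
finger_gap: 0.0175
t 2.7 box mm [-37.8 221.4 247.9] jaw-boxx deg 0.05 F box [1.59 1.19 0.21] gap 17.5 tilt [ 8.e-04  7.e-04 -1.e+00] q [-43.  22.  22. 107. -10.  53.  -3.]
box axes in tool: ex [-0.001  1.     0.001] ey [1.    0.001 0.001]
[-30,200,250] offset [-21.4   7.7  -2.1]
[-30,200,28] offset [-21.5   7.5 219.9]
yaw to align 0.001
```

```bash
python3 -m handwheel '[{"offset":[-10,6,60],"yaw":0,"grip":0},{"offset":[-10,6,120],"yaw":0,"grip":0},{"offset":[-10,6,180],"yaw":0,"grip":0},{"offset":[-10,6,220],"yaw":0,"grip":0},{"offset":[-10,6,220],"yaw":0,"grip":0}]'; python3 go.py [-30,122,28]
```

```text
time: 3.32
position: [0.4694, 0.1957, 0.0252]
tool_rot: [[-0.218, 0.976, -0.005], [0.976, 0.218, -0.002], [-0.001, -0.006, -1.0]]
ft_force: [-1.0, 0.3, 0.1]
finger_gap: 0.0003
t 3.33 box mm [-34.6 212.5  25.2] jaw-boxx deg -0.0 F box [-0.87  0.46  0.13] gap 0.3 tilt [-0.0054 -0.0021 -1.    ] q [-34.  42.  12. 117. -21.  23.   7.]
box axes in tool: ex [ 0.     1.    -0.006] ey [ 1.    -0.    -0.001]
[-30,122,28] offset [-90.5   4.6  -2.7]
yaw to align -0.0
```

```bash
python3 -m handwheel '[{"offset":[-20,4,-3],"yaw":0,"grip":0},{"offset":[-40,4,-3],"yaw":0,"grip":0},{"offset":[-52,4,-3],"yaw":0,"grip":0},{"offset":[-62,4,-3],"yaw":0,"grip":0},{"offset":[-70,4,-3],"yaw":0,"grip":0},{"offset":[-77,4,-3],"yaw":0,"grip":0},{"offset":[-84,4,-3],"yaw":0,"grip":0},{"offset":[-84,4,-3],"yaw":0,"grip":0}]'; python3 go.py [-30,122,28]
python3 - <<'E'
from fit import *
im,d,c=cloud('top','top1')
cv2.imwrite('pics/top1z.png',cv2.resize(im[130:300,220:420,::-1],None,fx=4,fy=3.5))
E
```

```text
time: 4.32
position: [0.495, 0.1199, 0.0332]
tool_rot: [[-0.223, 0.975, 0.004], [0.975, 0.223, 0.005], [0.004, 0.005, -1.0]]
ft_force: [0.7, 0.3, 0.8]
finger_gap: 0.0001
t 4.33 box mm [-26.2 133.   33.2] jaw-boxx deg 0.31 F box [0.78 0.12 0.8 ] gap 0.1 tilt [ 0.0042  0.0048 -1.    ] q [-24.  41.  11. 118. -19.  23.  14.]
box axes in tool: ex [-0.005  1.     0.005] ey [1.    0.005 0.004]
[-30,122,28] offset [-11.   -3.9   5.1]
yaw to align 0.005
```

View pics/top1z.png

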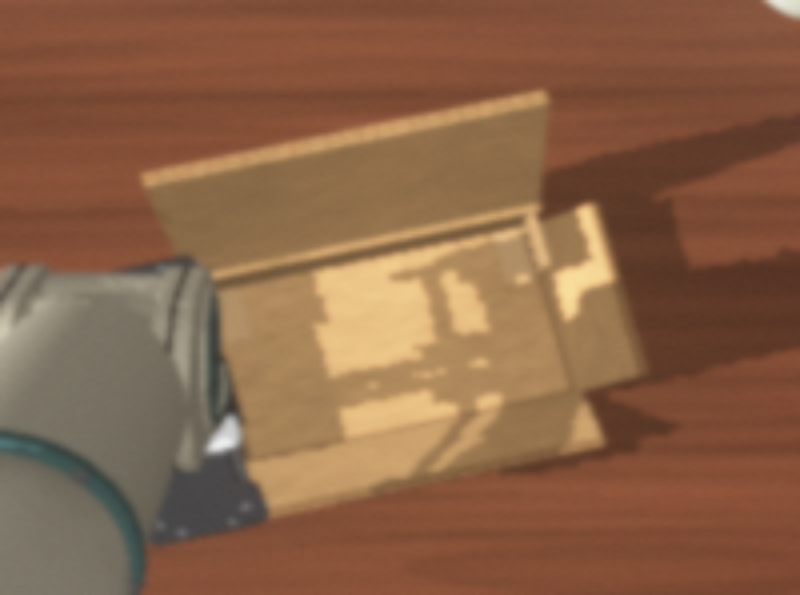

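The gripper hides the left wall at (230,400), but the rest of the box is undisturbed. I'll push the last millimetres and watch the force.

```bash
python3 -m handwheel '[{"offset":[-3,-2,2],"yaw":0,"grip":0},{"offset":[-6,-2,2],"yaw":0,"grip":0},{"offset":[-8,-2,2],"yaw":0,"grip":0},{"offset":[-8,-2,2],"yaw":0,"grip":0},{"offset":[-8,-2,2],"yaw":0,"grip":0}]'; python3 go.py [-30,122,28]
python3 - <<'E'
from fit import *
im,d,c=cloud('scene','scene1')
cv2.imwrite('pics/scene1z.png',cv2.resize(im[200:350,220:420,::-1],None,fx=4,fy=4))
E
```

```text
time: 5.0
position: [0.4927, 0.1085, 0.0283]
tool_rot: [[-0.219, 0.976, -0.002], [0.976, 0.219, 0.002], [0.002, -0.001, -1.0]]
ft_force: [-1.9, 6.2, 4.2]
finger_gap: 0.0007
t 5.0 box mm [-30.9 122.4  28.3] jaw-boxx deg 0.04 F box [-0.51  6.44  4.24] gap 0.7 tilt [-0.0019  0.0017 -1.    ] q [-22.  41.  10. 118. -19.  22.  15.]
box axes in tool: ex [-0.001  1.    -0.001] ey [1.    0.001 0.002]
[-30,122,28] offset [-0.4  0.9  0.3]
yaw to align 0.001
```

View pics/scene1z.png

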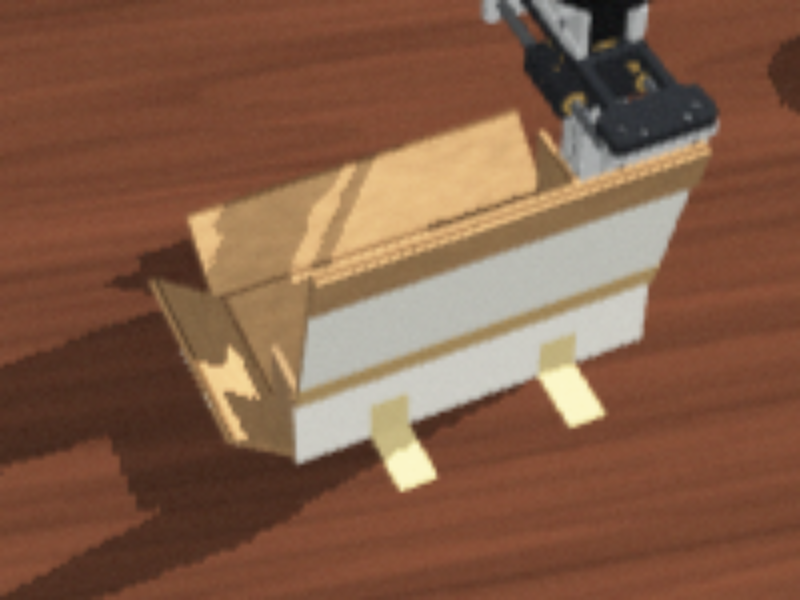

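The left wall stands at its stop: contact is 6 N, and its edge shows at (555,155). Now the right side.

```bash
python3 -m handwheel '[{"offset":[15,-4,0],"yaw":0,"grip":0},{"offset":[20,-4,-60],"yaw":0,"grip":0},{"offset":[0,-4,-110],"yaw":0,"grip":0},{"offset":[-60,-4,-120],"yaw":0,"grip":0},{"offset":[-120,-4,-120],"yaw":0,"grip":0},{"offset":[-180,-4,-120],"yaw":0,"grip":0},{"offset":[-240,-4,-120],"yaw":0,"grip":0},{"offset":[-300,-4,-120],"yaw":0,"grip":0}]'; python3 -m handwheel '[{"offset":[-34,0,0],"yaw":0,"grip":0},{"offset":[-34,0,40],"yaw":0,"grip":0},{"offset":[-34,0,90],"yaw":0,"grip":0},{"offset":[-34,0,120],"yaw":0,"grip":0},{"offset":[-34,0,120],"yaw":0,"grip":0}]';python3 go.py [-30,-122,28]
```

```text
time: 6.05
position: [0.5545, -0.1883, 0.1478]
tool_rot: [[-0.217, 0.976, -0.001], [0.976, 0.217, -0.0], [0.0, -0.001, -1.0]]
ft_force: [0.3, 0.7, -0.7]
finger_gap: 0.0006
time: 6.68
position: [0.5597, -0.2189, 0.0257]
tool_rot: [[-0.218, 0.976, -0.006], [0.976, 0.218, 0.002], [0.003, -0.006, -1.0]]
ft_force: [0.0, 0.0, 0.4]
finger_gap: 0.0004
t 6.67 box mm [ -36.9 -211.7   25.7] jaw-boxx deg -0.02 F box [0.05 0.01 0.36] gap 0.4 tilt [-0.0063  0.0015 -1.    ] q [ 11.  47.  12. 103. -16.  33.  46.]
box axes in tool: ex [ 0.     1.    -0.006] ey [ 1.    -0.     0.003]
[-30,-122,28] offset [89.7  6.8 -2.1]
yaw to align -0.0
```

```bash
python3 -m handwheel '[{"offset":[20,4,-2],"yaw":0,"grip":0},{"offset":[40,4,-2],"yaw":0,"grip":0},{"offset":[52,4,-2],"yaw":0,"grip":0},{"offset":[62,4,-2],"yaw":0,"grip":0},{"offset":[70,4,-2],"yaw":0,"grip":0},{"offset":[76,4,-2],"yaw":0,"grip":0},{"offset":[82,4,-2],"yaw":0,"grip":0},{"offset":[82,4,-2],"yaw":0,"grip":0}]'; python3 go.py [-30,-122,28]
```

```text
time: 7.68
position: [0.548, -0.1367, 0.0301]
tool_rot: [[-0.22, 0.975, -0.001], [0.975, 0.22, 0.002], [0.002, -0.001, -1.0]]
ft_force: [-0.5, -0.6, -0.9]
finger_gap: 0.0005
t 7.67 box mm [ -30.3 -129.    30.1] jaw-boxx deg 0.13 F box [-0.57 -0.5  -0.95] gap 0.5 tilt [-0.0012  0.0015 -1.    ] q [  3.  44.  12. 109. -18.  29.  40.]
box axes in tool: ex [-0.002  1.    -0.001] ey [1.    0.002 0.002]
[-30,-122,28] offset [7.  0.3 2.1]
yaw to align 0.002
```

```bash
python3 -m handwheel '[{"offset":[3,0,0],"yaw":0,"grip":0},{"offset":[5,0,0],"yaw":0,"grip":0},{"offset":[7,0,0],"yaw":0,"grip":0},{"offset":[7,0,0],"yaw":0,"grip":0},{"offset":[7,0,0],"yaw":0,"grip":0}]'; python3 go.py [-30,-122,28]
```

```text
time: 8.3
position: [0.5469, -0.1317, 0.0303]
tool_rot: [[-0.218, 0.976, -0.0], [0.976, 0.218, 0.0], [0.0, -0.0, -1.0]]
ft_force: [-0.1, 0.4, -0.2]
finger_gap: 0.0004
t 8.3 box mm [ -30.4 -123.9   30.3] jaw-boxx deg 0.02 F box [-0.05  0.38 -0.17] gap 0.4 tilt [-2.e-04  3.e-04 -1.e+00] q [  3.  44.  12. 109. -18.  29.  40.]
box axes in tool: ex [-0.  1. -0.] ey [1. 0. 0.]
[-30,-122,28] offset [1.9 0.4 2.3]
yaw to align 0.0
```

```bash
python3 -m handwheel '[{"offset":[2,0,0],"yaw":0,"grip":0},{"offset":[3,0,0],"yaw":0,"grip":0},{"offset":[3,0,0],"yaw":0,"grip":0}]'; python3 go.py [-30,-122,28]
python3 - <<'E'
from fit import *
im,d,c=cloud('top','top2')
cv2.imwrite('pics/top2z.png',cv2.resize(im[130:300,220:420,::-1],None,fx=4,fy=3.5))
E
```

```text
time: 8.68
position: [0.5466, -0.1303, 0.0305]
tool_rot: [[-0.217, 0.976, 0.001], [0.976, 0.217, -0.002], [-0.002, 0.001, -1.0]]
ft_force: [0.5, -4.9, -0.2]
finger_gap: 0.0008
t 8.68 box mm [ -30.3 -122.4   30.5] jaw-boxx deg -0.03 F box [-0.55 -4.9  -0.23] gap 0.8 tilt [ 9.0e-04 -1.7e-03 -1.0e+00] q [  3.  44.  12. 109. -18.  29.  40.]
box axes in tool: ex [0.001 1.    0.001] ey [ 1.    -0.001 -0.002]
[-30,-122,28] offset [0.4 0.3 2.5]
yaw to align -0.001
```

View pics/top2z.png

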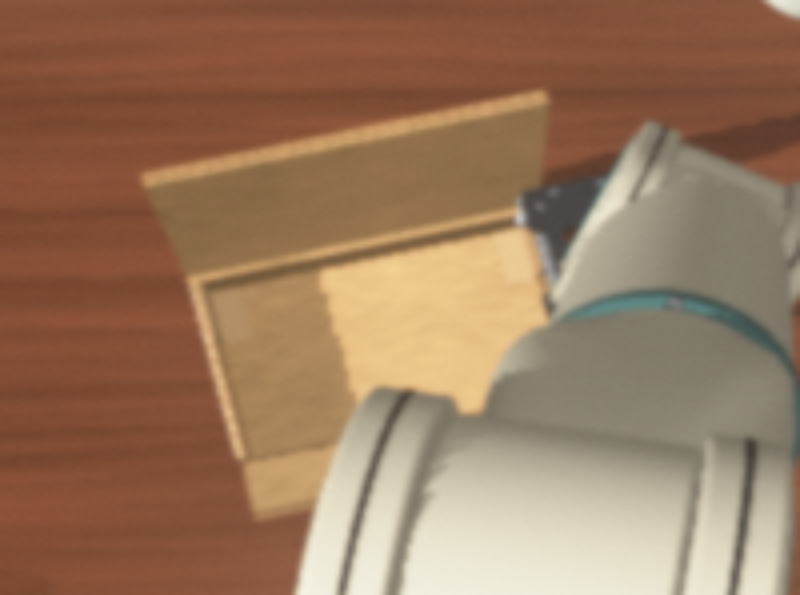

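Both end walls are up: the left one lies edge-on at (220,370), and the right one stopped at 4.9 N. Next the front wall.

```bash
python3 -m handwheel '[{"offset":[-15,0,0],"yaw":0,"grip":0},{"offset":[-20,0,-55],"yaw":0,"grip":0},{"offset":[-10,-40,-100],"yaw":0,"grip":0},{"offset":[20,-80,-110],"yaw":0,"grip":0},{"offset":[60,-115,-110],"yaw":0,"grip":0},{"offset":[115,-122,-110],"yaw":0,"grip":0},{"offset":[122,-122,-110],"yaw":0,"grip":0},{"offset":[122,-122,-60],"yaw":0,"grip":0}]'; python3 go.py [-150,0,28]
python3 - <<'E'
from fit import *
im,d,c=cloud('scene')
cv2.imwrite('pics/scene2z.png',cv2.resize(im[170:350,220:420,::-1],None,fx=3.3,fy=3.3))
E
```

```text
time: 9.72
position: [0.4048, -0.0355, 0.092]
tool_rot: [[-0.221, 0.975, 0.009], [0.975, 0.221, 0.001], [-0.001, 0.009, -1.0]]
ft_force: [1.6, 0.2, -0.2]
finger_gap: 0.0002
t 9.72 box mm [-148.1    1.    92. ] jaw-boxx deg 0.2 F box [ 1.56 -0.18 -0.22] gap 0.2 tilt [ 9.1e-03  6.0e-04 -1.0e+00] q [ -8.  29.  13. 131. -19.  20.  33.]
box axes in tool: ex [-0.003  1.     0.009] ey [ 1.     0.003 -0.001]
[-150,0,28] offset [-0.9 -2.5 64. ]
yaw to align 0.003
```

View pics/scene2z.png

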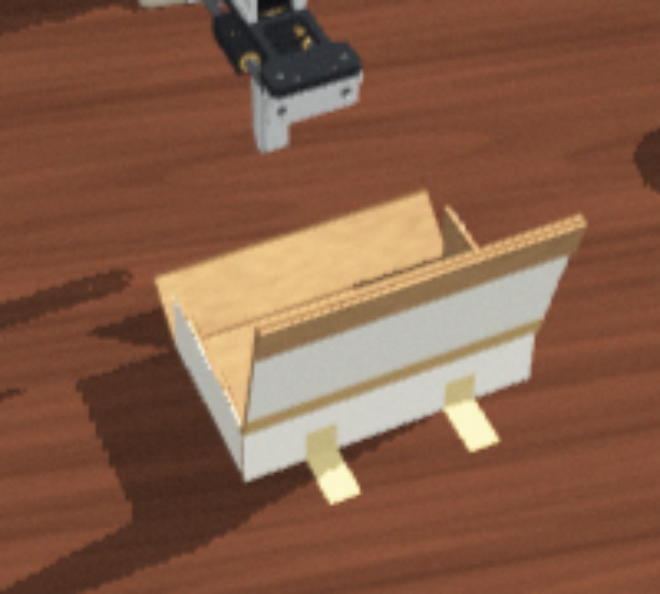

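Both end walls are upright: right outer face white at (210,390), left at (455,230). The front wall is still half folded. Descending in front of it.

```bash
python3 -m handwheel '[{"offset":[0,8,20],"yaw":0,"grip":0},{"offset":[0,10,45],"yaw":0,"grip":0},{"offset":[0,10,60],"yaw":0,"grip":0},{"offset":[0,10,60],"yaw":0,"grip":0}]'; python3 go.py [-81.5,0,28]
```

```text
time: 10.28
position: [0.4104, -0.0348, 0.03]
tool_rot: [[-0.216, 0.976, -0.002], [0.976, 0.216, 0.0], [0.001, -0.002, -1.0]]
ft_force: [0.4, -0.4, 0.4]
finger_gap: 0.0004
t 10.28 box mm [-142.4    0.5   30. ] jaw-boxx deg -0.11 F box [ 0.3  -0.48  0.37] gap 0.4 tilt [-1.6e-03  2.0e-04 -1.0e+00] q [ -8.  38.  14. 132. -39.  14.  53.]
box axes in tool: ex [ 0.002  1.    -0.002] ey [ 1.    -0.002  0.001]
[-81.5,0,28] offset [-0.3 60.9  1.9]
yaw to align -0.002
```

```bash
python3 -m handwheel '[{"offset":[0,10,0],"yaw":0,"grip":0},{"offset":[0,22,0],"yaw":0,"grip":0},{"offset":[0,32,0],"yaw":0,"grip":0},{"offset":[0,40,0],"yaw":0,"grip":0},{"offset":[0,46,0],"yaw":0,"grip":0},{"offset":[0,52,0],"yaw":0,"grip":0},{"offset":[0,52,0],"yaw":0,"grip":0}]'; python3 go.py [-81.5,0,28]
```

```text
time: 11.15
position: [0.4328, -0.0287, 0.0296]
tool_rot: [[-0.209, 0.977, -0.045], [0.978, 0.209, 0.001], [0.011, -0.044, -0.999]]
ft_force: [-48.6, -22.6, 41.1]
finger_gap: 0.0003
t 11.15 box mm [-119.2    1.5   29.6] jaw-boxx deg -0.49 F box [-52.39 -11.5   41.07] gap 0.3 tilt [-0.0452  0.0011 -0.999 ] q [-13.  40.  20. 126. -36.  21.  49.]
box axes in tool: ex [ 0.009  0.999 -0.044] ey [ 1.    -0.009  0.011]
[-81.5,0,28] offset [-1.2 37.8 -0. ]
yaw to align -0.009
```

The force reached 52 N: friction at the wall's edge jams it along the line through the hinge. I'm backing off straight away and will push along the wall's arc instead.

```bash
python3 -m handwheel '[{"offset":[0,-10,0],"yaw":0,"grip":0},{"offset":[0,-22,0],"yaw":0,"grip":0},{"offset":[0,-48,0],"yaw":0,"grip":0},{"offset":[0,-48,0],"yaw":0,"grip":0}]'; python3 go.py [-135,0,22]
python3 - <<'E'
from fit import *
im,d,c=cloud('scene')
cv2.imwrite('pics/scene3z.png',cv2.resize(im[170:350,220:420,::-1],None,fx=3.3,fy=3.3))
Ps=[pts(d,c,regions_of('carton','scene')[0]['region'])]
im,d,c=cloud('top'); r=regions_of('carton','top'); 
if r: Ps.append(pts(d,c,r[0]['region']))
for P in Ps:
    P=P[P[:,2]>.004]; 
    print([np.round(x,4) for x in fit(P,[.5495,-.0042,.2197,1.57,1.57,.75,1.8],[3,4,5,6])], [np.round(x,4) for x in fit(P,[.5495,-.0042,.2197,1.57,1.57,.75,1.8],[0,1,2,3,4,5,6])])
E
```

```text
time: 11.65
position: [0.4136, -0.0334, 0.0309]
tool_rot: [[-0.217, 0.976, -0.001], [0.976, 0.217, 0.001], [0.001, -0.001, -1.0]]
ft_force: [0.5, 0.5, -0.2]
finger_gap: 0.0005
t 11.65 box mm [-139.     1.1   30.9] jaw-boxx deg -0.05 F box [ 0.56  0.34 -0.2 ] gap 0.5 tilt [-7.e-04  8.e-04 -1.e+00] q [ -9.  38.  15. 132. -40.  14.  54.]
box axes in tool: ex [ 0.001  1.    -0.001] ey [ 1.    -0.001  0.001]
[-135,0,22] offset [-1.1  4.   8.9]
yaw to align -0.001
[array([ 0.5495, -0.0042,  0.2197,  1.651 ,  1.542 ,  0.7655,  1.8034]), np.float64(0.0008), np.float64(0.0025)] [array([ 0.551 , -0.006 ,  0.2197,  1.599 ,  1.5971,  0.7465,  1.7935]), np.float64(0.0007), np.float64(0.0025)]
[array([ 0.5495, -0.0042,  0.2197,  1.565 ,  1.6455,  0.7408,  1.79  ]), np.float64(0.0008), np.float64(0.002)] [array([ 0.5479, -0.0026,  0.2192,  1.6094,  1.6025,  0.7644,  1.8016]), np.float64(0.0006), np.float64(0.002)]
```

View pics/scene3z.png

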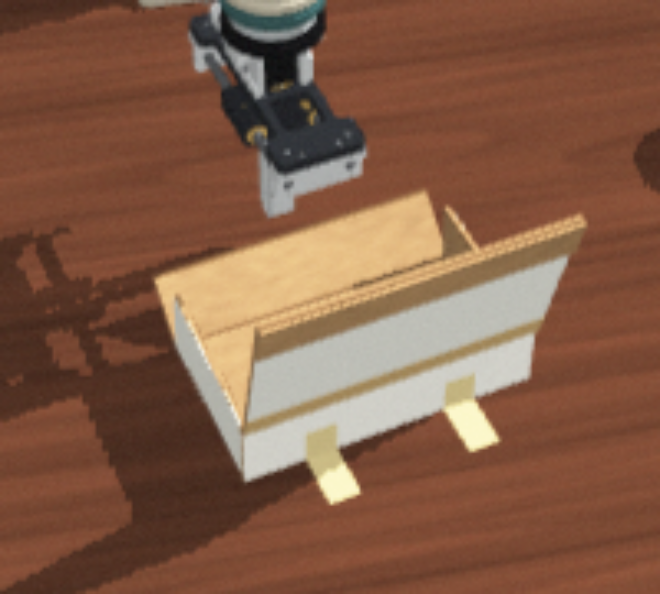

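The box is unmoved and both end walls fit at about 1.60. Next I go lower, closer to the front wall, then push along its arc.

```bash
python3 -m handwheel '[{"offset":[-1,11,0],"yaw":0,"grip":0},{"offset":[-1,11,8],"yaw":0,"grip":0},{"offset":[-1,11,13],"yaw":0,"grip":0},{"offset":[-1,11,13],"yaw":0,"grip":0}]'; python3 go.py [-120,0,18]
```

```text
time: 12.35
position: [0.425, -0.0319, 0.0167]
tool_rot: [[-0.218, 0.976, -0.001], [0.976, 0.218, -0.0], [0.0, -0.001, -1.0]]
ft_force: [-0.3, -0.1, 0.4]
finger_gap: 0.001
t 12.35 box mm [-1.276e+02  1.000e-01  1.670e+01] jaw-boxx deg 0.02 F box [-0.28 -0.09  0.36] gap 1.0 tilt [-1.2e-03 -1.0e-04 -1.0e+00] q [-10.  41.  15. 130. -44.  14.  58.]
box axes in tool: ex [-0.     1.    -0.001] ey [1. 0. 0.]
[-120,0,18] offset [-0.1  7.6 -1.3]
yaw to align 0.0
```

```bash
python3 -m handwheel '[{"offset":[0,7,0],"yaw":0,"grip":0},{"offset":[0,11,-6],"yaw":0,"grip":0},{"offset":[0,15,-10],"yaw":0,"grip":0},{"offset":[0,18,-13],"yaw":0,"grip":0}]'; python3 go.py [-90.8,0,38]
```

```text
time: 12.85
position: [0.4437, -0.0279, 0.0309]
tool_rot: [[-0.219, 0.976, 0.001], [0.976, 0.219, -0.0], [-0.0, 0.001, -1.0]]
ft_force: [-0.9, 0.0, -0.4]
finger_gap: 0.0003
t 12.85 box mm [-108.5   -0.    30.9] jaw-boxx deg 0.04 F box [-0.86  0.21 -0.38] gap 0.3 tilt [ 1.2e-03 -1.0e-04 -1.0e+00] q [-13.  40.  20. 127. -42.  19.  55.]
box axes in tool: ex [-0.001  1.     0.001] ey [ 1.     0.001 -0.   ]
[-90.8,0,38] offset [ 0.  17.7 -7.1]
yaw to align 0.001
```

Force is low now. Continuing.

```bash
python3 -m handwheel '[{"offset":[0,5,-4],"yaw":0,"grip":0},{"offset":[0,10,-7],"yaw":0,"grip":0},{"offset":[0,15,-9],"yaw":0,"grip":0},{"offset":[0,19,-11],"yaw":0,"grip":0},{"offset":[0,22,-12],"yaw":0,"grip":0},{"offset":[0,22,-12],"yaw":0,"grip":0}]'; python3 go.py [-81.5,0,40]
```

```text
time: 13.6
position: [0.4647, -0.0232, 0.0424]
tool_rot: [[-0.218, 0.976, 0.001], [0.976, 0.218, -0.0], [-0.0, 0.0, -1.0]]
ft_force: [-0.7, 0.1, -0.5]
finger_gap: 0.0004
t 13.6 box mm [-86.9  -0.1  42.4] jaw-boxx deg 0.03 F box [-0.67  0.29 -0.47] gap 0.4 tilt [ 5.e-04 -1.e-04 -1.e+00] q [-16.  40.  23. 124. -40.  23.  52.]
box axes in tool: ex [-0.001  1.     0.   ] ey [ 1.     0.001 -0.   ]
[-81.5,0,40] offset [0.1 5.4 2.4]
yaw to align 0.001
```

```bash
python3 -m handwheel '[{"offset":[0,3,0],"yaw":0,"grip":0},{"offset":[0,6,0],"yaw":0,"grip":0},{"offset":[0,6,0],"yaw":0,"grip":0},{"offset":[0,6,0],"yaw":0,"grip":0}]'; python3 go.py [-81.5,0,40]
```

```text
time: 14.1
position: [0.4703, -0.022, 0.0424]
tool_rot: [[-0.218, 0.976, 0.0], [0.976, 0.218, -0.0], [-0.0, 0.0, -1.0]]
ft_force: [0.4, 0.3, -0.2]
finger_gap: 0.0002
t 14.1 box mm [-81.2  -0.1  42.4] jaw-boxx deg 0.02 F box [ 0.45  0.2  -0.24] gap 0.2 tilt [ 2.e-04 -0.e+00 -1.e+00] q [-17.  40.  24. 123. -40.  24.  52.]
box axes in tool: ex [-0.  1.  0.] ey [ 1.  0. -0.]
[-81.5,0,40] offset [ 0.1 -0.3  2.4]
yaw to align 0.0
```

```bash
python3 -m handwheel '[{"offset":[0,-20,0],"yaw":0,"grip":0},{"offset":[0,-50,-40],"yaw":0,"grip":0},{"offset":[0,-50,-40],"yaw":0,"grip":0}]'; python3 go.py
python3 - <<'E'
from fit import *
im,d,c=cloud('scene')
cv2.imwrite('pics/scene4z.png',cv2.resize(im[170:350,220:420,::-1],None,fx=3.3,fy=3.3))
Ps=[pts(d,c,regions_of('carton','scene')[0]['region'])]
im,d,c=cloud('top'); cv2.imwrite('pics/top4.png',im[:,:,::-1]);r=regions_of('carton','top'); 
if r: Ps.append(pts(d,c,r[0]['region']))
for P,p0 in zip(Ps,([.551,-.006,.2197],[.5479,-.0026,.2192])):
    P=P[P[:,2]>.004]; 
    print([np.round(x,4) for x in fit(P,[*p0,1.6,1.6,1.55,1.8],[3,4,5,6])], [np.round(x,4) for x in fit(P,[*p0,1.6,1.6,1.55,1.8],[0,1,2,3,4,5,6])])
E
```

```text
time: 14.48
position: [0.4203, -0.0333, 0.0839]
tool_rot: [[-0.217, 0.976, 0.001], [0.976, 0.217, 0.0], [0.0, 0.001, -1.0]]
ft_force: [0.5, 0.2, -0.1]
finger_gap: 0.0002
t 14.47 box mm [-132.4   -0.3   83.9] jaw-boxx deg -0.08 F box [ 0.51  0.11 -0.15] gap 0.2 tilt [ 1.4e-03  4.0e-04 -1.0e+00] q [-18.  34.  27. 129. -37.  25.  52.]
box axes in tool: ex [0.001 1.    0.001] ey [ 1.    -0.001  0.   ]
yaw to align -0.001
[array([ 0.551 , -0.006 ,  0.2197,  1.5959,  1.5974,  1.5868,  1.7934]), np.float64(0.0007), np.float64(0.002)] [array([ 0.551 , -0.006 ,  0.2193,  1.5965,  1.5973,  1.583 ,  1.7938]), np.float64(0.0007), np.float64(0.002)]
[array([ 0.5479, -0.0026,  0.2192,  1.6084,  1.6026,  1.5722,  1.8014]), np.float64(0.0006), np.float64(0.0013)] [array([ 0.5479, -0.0026,  0.219 ,  1.6081,  1.6029,  1.5719,  1.8012]), np.float64(0.0006), np.float64(0.0013)]
```

View pics/scene4z.png

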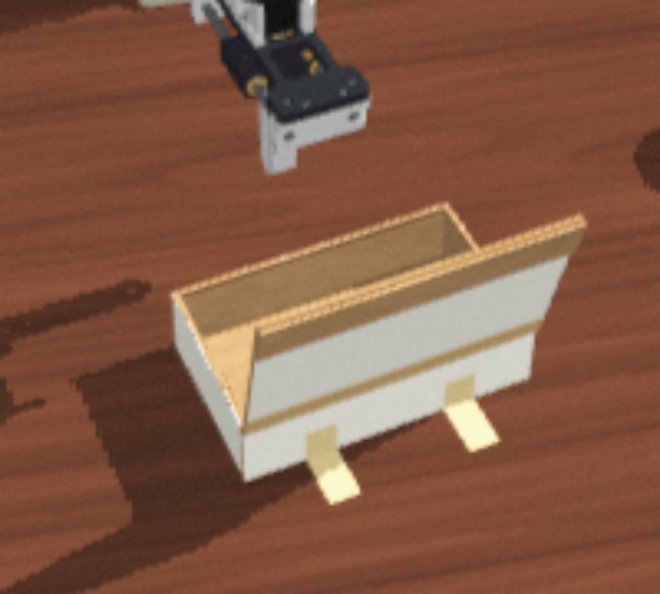

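All three walls now stand within about 2° of square in both cameras: front 1.57–1.58, ends about 1.60. Next I work out the lid path.

```bash
cat > lid.py <<'E'
import numpy as np
D=14.
def tcp(th):
    c,s=np.cos(th),np.sin(th); H=np.array([69.,59.]);d=np.array([-c,s]);n=np.array([s,c])
    z=(H+150*d+4*n)[1]-D
    P=H+150*d
    on=lambda off:(H+off*n)+d*((z-(H+off*n)[1])/d[1])
    if th<np.pi/2: xf,xb=P[0],on(8)[0]
    else: xf,xb=on(0)[0],(P+8*n)[0]
    return (xf+xb)/2,z,xb-xf
if __name__=='__main__':
    for th in [1.8,1.7,1.6,1.5,1.4,1.3,1.2,1.1,1.047,1.0]: print(th,np.round(tcp(th),1),'rel',np.round(np.array(tcp(th))-tcp(1.8),1)[:2])
E
python3 lid.py; python3 go.py [103,0,250] [103,0,190]
```

```text
1.8 [105.2 190.2  11.3] rel [0. 0.]
1.7 [ 91.4 193.2   9.8] rel [-13.9   3.1]
1.6 [ 77.2 194.8   8.4] rel [-28.1   4.7]
1.5 [ 62.9 194.9   9. ] rel [-42.4   4.7]
1.4 [ 48.7 193.5  10.4] rel [-56.5   3.3]
1.3 [ 34.8 190.6  11.9] rel [-70.4   0.4]
1.2 [ 21.4 186.3  13.5] rel [-83.9  -3.9]
1.1 [  8.5 180.5  15.2] rel [-96.7  -9.7]
1.047 [  2.1 176.9  16.2] rel [-103.2  -13.3]
1.0 [ -3.5 173.4  17.1] rel [-108.7  -16.8]
t 14.68 box mm [-1.304e+02  1.000e-01  8.200e+01] jaw-boxx deg 0.06 F box [-0.03 -0.53 -0.53] gap 0.4 tilt [ 5.e-04 -0.e+00 -1.e+00] q [-18.  34.  27. 129. -37.  25.  52.]
box axes in tool: ex [-0.001  1.     0.   ] ey [ 1.     0.001 -0.   ]
[103,0,250] offset [  -0.3  233.5 -167.9]
[103,0,190] offset [  -0.3  233.5 -107.9]
yaw to align 0.001
```

```bash
python3 -m handwheel '[{"offset":[0,0,-60],"yaw":0,"grip":94},{"offset":[0,0,-120],"yaw":0,"grip":94},{"offset":[0,10,-178],"yaw":0,"grip":94},{"offset":[0,70,-180],"yaw":0,"grip":94},{"offset":[0,130,-180],"yaw":0,"grip":94},{"offset":[0,190,-178],"yaw":0,"grip":94},{"offset":[0,233,-175],"yaw":0,"grip":94},{"offset":[0,233,-175],"yaw":0,"grip":94}]'; python3 go.py [105,0,190]
python3 - <<'E'
from fit import *
im,d,c=cloud('scene')
cv2.imwrite('pics/scene5z.png',cv2.resize(im[130:330,220:460,::-1],None,fx=3,fy=3))
E
```

```text
time: 15.68
position: [0.6508, 0.0195, 0.2544]
tool_rot: [[-0.221, 0.975, -0.002], [0.975, 0.221, -0.001], [-0.001, -0.002, -1.0]]
ft_force: [-0.8, -0.5, -0.1]
finger_gap: 0.077
t 15.68 box mm [104.    1.  254.4] jaw-boxx deg 0.2 F box [-0.95 -0.34 -0.1 ] gap 77.0 tilt [-0.002  -0.0011 -1.    ] q [-27.  39.  41.  84. -27.  67.  32.]
box axes in tool: ex [-0.004  1.    -0.002] ey [ 1.     0.004 -0.001]
[105,0,190] offset [-1.   1.1 64.4]
yaw to align 0.004
```

View pics/scene5z.png

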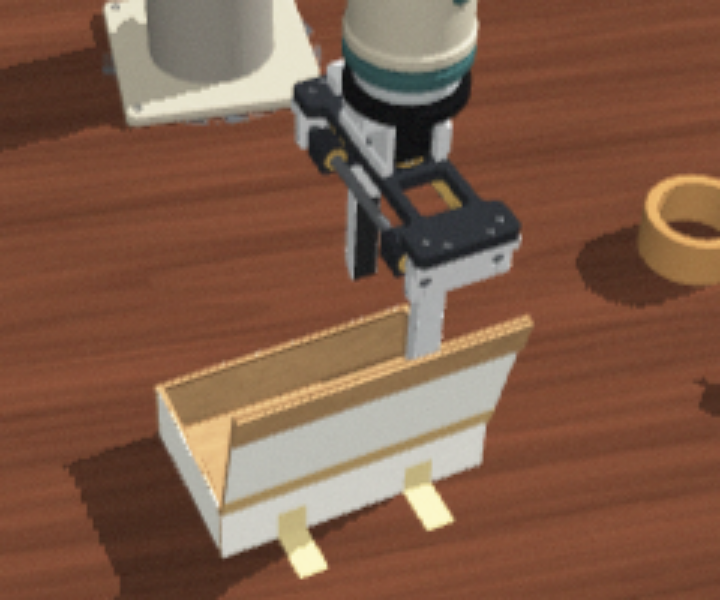

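The fingers are open above the hem (finger tip at (425,355)). Descending and closing gently.

```bash
python3 -m handwheel '[{"offset":[-1,1,30],"yaw":0,"grip":94},{"offset":[-1,1,55],"yaw":0,"grip":94},{"offset":[-1,1,64],"yaw":0,"grip":94},{"offset":[-1,1,64],"yaw":0,"grip":50},{"offset":[-1,1,64],"yaw":0,"grip":30},{"offset":[-1,1,64],"yaw":0,"grip":30},{"offset":[-1,1,64],"yaw":0,"grip":30},{"offset":[-1,1,64],"yaw":0,"grip":30}]' 6; python3 go.py [105,0,190]
python3 - <<'E'
from fit import *
im,d,c=cloud('scene')
cv2.imwrite('pics/scene6z.png',cv2.resize(im[130:330,220:460,::-1],None,fx=3,fy=3))
E
```

```text
time: 16.73
position: [0.65, 0.0172, 0.1936]
tool_rot: [[-0.218, 0.976, 0.0], [0.976, 0.218, 0.0], [0.0, 0.0, -1.0]]
ft_force: [0.6, 0.8, 0.1]
finger_gap: 0.0475
t 16.73 box mm [102.8  -1.  193.6] jaw-boxx deg 0.02 F box [0.74 0.61 0.1 ] gap 47.5 tilt [ 3.e-04  1.e-04 -1.e+00] q [-26.  42.  40.  88. -29.  60.  34.]
box axes in tool: ex [-0.  1.  0.] ey [1. 0. 0.]
[105,0,190] offset [1.  2.2 3.6]
yaw to align 0.0
```

View pics/scene6z.png

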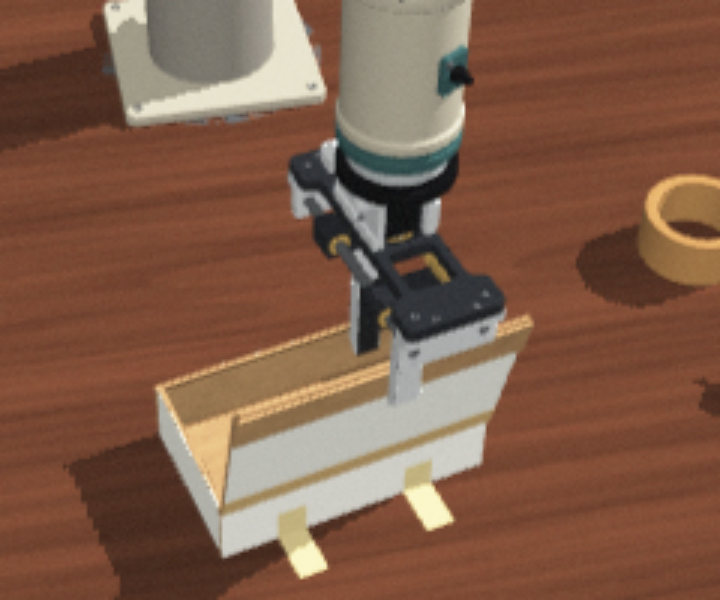

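The fingers straddle the hem. Fine-adjust and close.

```bash
python3 -m handwheel '[{"offset":[1,2,4],"yaw":0,"grip":30},{"offset":[1,2,4],"yaw":0,"grip":15},{"offset":[1,2,4],"yaw":0,"grip":0},{"offset":[1,2,4],"yaw":0,"grip":0},{"offset":[1,2,4],"yaw":0,"grip":0},{"offset":[1,2,4],"yaw":0,"grip":0},{"offset":[1,2,4],"yaw":0,"grip":0},{"offset":[1,2,4],"yaw":0,"grip":0}]' 6; python3 go.py [91.4,0,193.2] [77.2,0,194.8] [62.9,0,194.9]
```

```text
time: 17.77
position: [0.6515, 0.0186, 0.1893]
tool_rot: [[-0.218, 0.976, -0.0], [0.976, 0.218, -0.0], [0.0, -0.0, -1.0]]
ft_force: [-0.4, -0.9, -0.7]
finger_gap: 0.0109
t 17.77 box mm [104.5  -0.  189.3] jaw-boxx deg 0.01 F box [-0.57 -0.8  -0.7 ] gap 10.9 tilt [-3.e-04 -1.e-04 -1.e+00] q [-26.  42.  39.  88. -30.  60.  34.]
box axes in tool: ex [-0.  1. -0.] ey [1. 0. 0.]
[91.4,0,193.2] offset [  0.  -13.1  -3.9]
[77.2,0,194.8] offset [  0.  -27.3  -5.5]
[62.9,0,194.9] offset [  0.  -41.6  -5.6]
yaw to align 0.0
```

Gripped, with a gap of 10.9 mm against 11.3 predicted. Swinging along the arc.

```bash
python3 -m handwheel '[{"offset":[0,-7,-2],"yaw":0,"grip":0},{"offset":[0,-14,-4],"yaw":0,"grip":0},{"offset":[0,-21,-5],"yaw":0,"grip":0},{"offset":[0,-28,-5],"yaw":0,"grip":0},{"offset":[0,-35,-6],"yaw":0,"grip":0},{"offset":[0,-42,-6],"yaw":0,"grip":0},{"offset":[0,-42,-6],"yaw":0,"grip":0}]' ; python3 go.py [48.7,0,193.5] [34.8,0,190.6] [21.4,0,186.3]
```

```text
time: 18.65
position: [0.6103, 0.0094, 0.1953]
tool_rot: [[-0.218, 0.976, -0.0], [0.976, 0.218, 0.0], [0.0, -0.0, -1.0]]
ft_force: [0.8, -1.1, -6.3]
finger_gap: 0.0086
t 18.65 box mm [ 62.3   0.  195.3] jaw-boxx deg -0.0 F box [ 0.58 -1.25 -6.35] gap 8.6 tilt [-0.e+00  1.e-04 -1.e+00] q [-27.  39.  40.  95. -29.  57.  35.]
box axes in tool: ex [ 0.  1. -0.] ey [ 1. -0.  0.]
[48.7,0,193.5] offset [ -0.  -13.6   1.8]
[34.8,0,190.6] offset [ -0.  -27.5   4.7]
[21.4,0,186.3] offset [ -0.  -40.9   9. ]
yaw to align -0.0
```

```bash
python3 -m handwheel '[{"offset":[0,-7,2],"yaw":0,"grip":0},{"offset":[0,-14,3],"yaw":0,"grip":0},{"offset":[0,-21,5],"yaw":0,"grip":0},{"offset":[0,-28,6],"yaw":0,"grip":0},{"offset":[0,-35,8],"yaw":0,"grip":0},{"offset":[0,-41,10],"yaw":0,"grip":0},{"offset":[0,-41,10],"yaw":0,"grip":0}]' ; python3 go.py [8.5,0,180.5] [2.1,0,176.9]
python3 - <<'E'
from fit import *
im,d,c=cloud('scene')
cv2.imwrite('pics/scene7z.png',cv2.resize(im[130:330,220:460,::-1],None,fx=3,fy=3))
P=pts(d,c,regions_of('carton','scene')[0]['region'])
P=P[P[:,2]>.004]
print([np.round(x,4) for x in fit(P,[.551,-.006,.2197,1.6,1.6,1.57,1.2],[6])])
E
```

```text
time: 19.52
position: [0.5701, 0.0004, 0.1859]
tool_rot: [[-0.218, 0.976, -0.0], [0.976, 0.218, 0.001], [0.001, -0.0, -1.0]]
ft_force: [-1.2, 0.2, 6.6]
finger_gap: 0.0131
t 19.52 box mm [ 21.1  -0.  185.9] jaw-boxx deg -0.01 F box [-1.13  0.41  6.63] gap 13.1 tilt [-1.e-04  5.e-04 -1.e+00] q [-28.  36.  40. 102. -29.  53.  38.]
box axes in tool: ex [ 0.  1. -0.] ey [ 1.    -0.     0.001]
[8.5,0,180.5] offset [  0.  -12.6   5.4]
[2.1,0,176.9] offset [  0. -19.   9.]
yaw to align -0.0
[array([ 0.551 , -0.006 ,  0.2197,  1.6   ,  1.6   ,  1.57  ,  1.2155]), np.float64(0.0009), np.float64(0.003)]
```

View pics/scene7z.png

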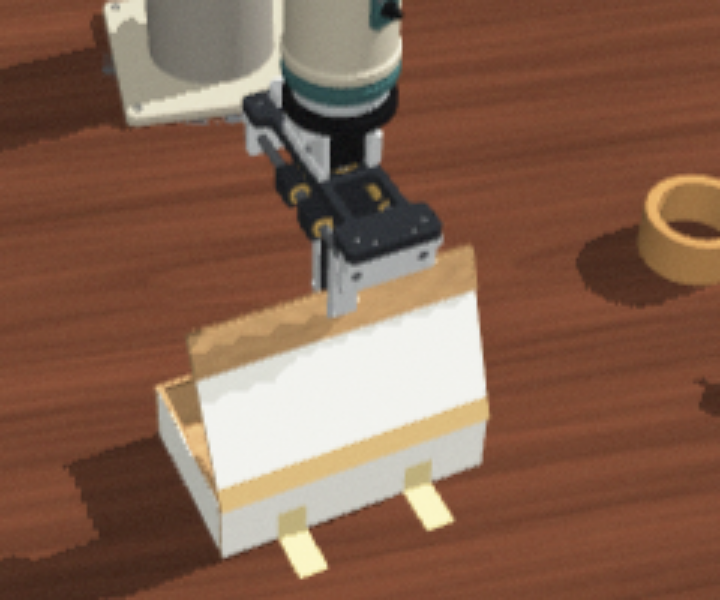

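The lid is held at about 1.21 rad, as the model predicts, with the finger on the hem at (343,300). Going to 60°.

```bash
python3 -m handwheel '[{"offset":[0,-6,2],"yaw":0,"grip":0},{"offset":[0,-12,4],"yaw":0,"grip":0},{"offset":[0,-16,6],"yaw":0,"grip":0},{"offset":[0,-19,7],"yaw":0,"grip":0},{"offset":[0,-19,7],"yaw":0,"grip":0},{"offset":[0,-19,7],"yaw":0,"grip":0}]' ; python3 go.py [2.1,0,176.9]
cat > chk.py <<'E'
from fit import *
for n,p in (('scene',[.551,-.006,.2197]),('top',[.5479,-.0026,.2192])):
    im,d,c=cloud(n,n+'_last')
    r=regions_of('carton',n)
    m=r[0]['region'].copy()
    P=pts(d,c,m); P=P[P[:,2]>.004]
    print(n,[np.round(x,4) for x in fit(P,[*p,1.6,1.6,1.57,1.05],[3,4,5,6])])
    rl=regions_of('lid',n)
    if rl:
        P=pts(d,c,cv2.erode(rl[0]['region'].astype('uint8'),np.ones((3,3)))>0)
        L=local(P,p+[0]); L=L[(L[:,2]>.07)&(L[:,2]<.15)&(abs(L[:,1])<.1)]
        q=np.c_[L[:,0],np.ones(len(L))]
        # plane slope: outer/inner face in x-z
        for k in range(5):
            a=np.linalg.lstsq(np.c_[L[:,2],np.ones(len(L))],L[:,0],rcond=None)[0]
            res=L[:,0]-np.c_[L[:,2],np.ones(len(L))]@a; L=L[abs(res)<max(.003,2*res.std())]
        print(' lid plane angle deg',np.degrees(np.arctan2(1,-a[0])).round(2),len(L))
E
python3 chk.py
```

```text
time: 20.38
position: [0.5518, -0.0038, 0.1785]
tool_rot: [[-0.218, 0.976, -0.001], [0.976, 0.218, 0.0], [0.0, -0.001, -1.0]]
ft_force: [-3.8, 0.3, 5.5]
finger_gap: 0.0141
t 20.38 box mm [ 2.300e+00 -1.000e-01  1.785e+02] jaw-boxx deg 0.01 F box [-3.64  1.14  5.51] gap 14.1 tilt [-7.e-04  1.e-04 -1.e+00] q [-28.  35.  40. 105. -29.  50.  39.]
box axes in tool: ex [-0.     1.    -0.001] ey [1. 0. 0.]
[2.1,0,176.9] offset [ 0.1 -0.2  1.6]
yaw to align 0.0
scene [array([ 0.551 , -0.006 ,  0.2197,  1.6   ,  1.5955,  1.5719,  1.0727]), np.float64(0.001), np.float64(0.0029)]
 lid plane angle deg 60.62 2791
top [array([ 0.5479, -0.0026,  0.2192,  1.6   ,  1.6023,  1.5756,  1.051 ]), np.float64(0.0005), np.float64(0.0013)]
 lid plane angle deg 60.56 75
```

```bash
python3 -m handwheel '[{"offset":[0,-1,0],"yaw":0,"grip":0},{"offset":[0,-1,0],"yaw":0,"grip":0},{"offset":[0,-1,0],"yaw":0,"grip":0},{"offset":[0,-1,0],"yaw":0,"grip":0},{"offset":[0,-1,0],"yaw":0,"grip":0},{"offset":[0,-1,0],"yaw":0,"grip":0},{"offset":[0,-1,0],"yaw":0,"grip":0},{"offset":[0,-1,0],"yaw":0,"grip":0}]' ; python3 go.py; python3 chk.py; python3 - <<'E'
import cv2
a=cv2.imread('pics/scene_last.png');cv2.imwrite('pics/fin.png',a)
E
```

```text
time: 21.68
position: [0.5512, -0.0038, 0.1783]
tool_rot: [[-0.218, 0.976, 0.0], [0.976, 0.218, -0.0], [-0.0, 0.0, -1.0]]
ft_force: [-1.1, 0.9, 0.9]
finger_gap: 0.0143
t 21.68 box mm [  1.7  -0.  178.3] jaw-boxx deg 0.01 F box [-0.87  1.15  0.87] gap 14.3 tilt [ 1.e-04 -0.e+00 -1.e+00] q [-28.  35.  40. 105. -29.  50.  39.]
box axes in tool: ex [-0.  1.  0.] ey [ 1.  0. -0.]
yaw to align 0.0
scene [array([ 0.551 , -0.006 ,  0.2197,  1.6   ,  1.5965,  1.6121,  1.0696]), np.float64(0.001), np.float64(0.0038)]
 lid plane angle deg 60.14 2798
top [array([ 0.5479, -0.0026,  0.2192,  1.6   ,  1.5987,  1.5723,  1.0451]), np.float64(0.0006), np.float64(0.0)]
 lid plane angle deg 60.32 75
```

View pics/fin.png

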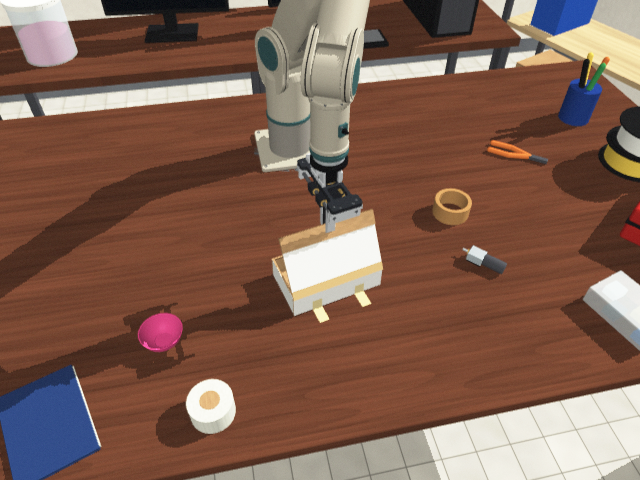

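The lid is held by its hem at (340,220), its white outside is free, and the bystanders are where they were. The readings are steady, so I'm handing it in.

```bash
python3 -c "
from workcell import arm; print(arm.sign_off())"
```

```text
the job is handed in; nothing more can be done
None
```

The box is made up as you asked: both end walls and the front wall stand up, and the arm is holding the lid about 60° open by its hem. I handed the job in at about 22 s, with the white outside of the lid clear for your label.

- **Walls:** the end walls measured about 1.60 rad, which is at their stops and about 1.7° past square. The front wall measured about 1.57–1.58 rad before I took the lid. In the last check the two cameras disagreed on it, 1.61 from the scene camera and 1.57 from the top, because the lid now partly hides it.
- **Lid:** the two cameras put it between 59.9° and 61.3° in the last check, and the lid-surface fits gave 60.1° and 60.3°. The wrist force was about 1–2 N and the finger gap steady at 14 mm, with a 6 N grip. The lid stayed gripped through the whole swing.
- **Problem on the way:** my first push on the front wall jammed at its edge, and the wrist force reached about 67 N in total. That is under the 120 N wrist limit, and the push came from the fingertips. I backed off at once, measured that the box had not shifted, and folded the wall with a lifting push.
- **Bystanders:** the tape roll, dish and gearmotor look undisturbed in the last picture. I didn't measure their positions again.

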